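# Slide the junction box to the closing spot and snap its cover on

## Robot

A 6-joint arm with a two-finger parallel gripper is mounted at the origin on a cart in front of the work surface, level with it; the furniture and walls round the work are solid. World frame = base frame: x ahead of the robot, y to its left, z up, the work surface at z = 0. Lengths are in m, angles in rad, forces in N, time in s.
With the tool pointing down it reaches from about 0.275 to 1 m from the base axis. Payload 8.4 kg.
Tool frame: the origin (TCP) lies on the centre line of the jaws, within the pads' length; the fingertips stand 17 mm ahead of it and the grasp point (between the pads) lies 2 mm behind it (bot.tcp_to_tips is the y of the fingertips in the tool frame, in m); y points along the fingers, z is the direction in which the jaws open and shut, and the axes are right-handed (so a half turn about y gives the same grasp; the last joint's range is limited). The gripper opens to 85 mm and grips with 20 to 120 N. Pads are 22 mm wide; open, the fingers measure 114 mm over their backs; the gripper's body (76 mm by 85 mm) begins 54 mm behind the grasp point. The pads swing forward as they close: fully open they stand 13 mm farther back than shut.
Start: joints at [1.11, 0.353, 1.633, -0, 1.155, -0.002], TCP at [0.277, 0.56, 0.248] pointing down, gripper open.
Joint ranges: [-2.63, 2.63], [-0.92, 2.1], [0.06, 2.66], [-1.3, 4.44], [0, 2.69], [-3.02, 3.02]. Speed limits (rad/s): [2.22, 2.22, 2.79, 3.14, 3.14, 3.14].

## Interface

Orientations are given as a unit quaternion [x, y, z, w].
In Python, from workcell import bot, hand, kinematics, get_obs, vision, hand_in gives the robot as it stands. The module is installed in compiled form; this text tells all that it offers. Calls block until the motion is done:
- bot.reach(position, orientation): joint-space move of the TCP to a pose.
- bot.servo_line(position, ori=None, velocity=0.15): straight line of the TCP; ori=None keeps the orientation; velocity is the mean speed in m/s.
- bot.goto_joints(angles): joint-space move.
- hand.move_gripper(opening, strength=None): finger opening in m; strength is the grip in N (None keeps the last); returns when the fingers have stopped.
- bot.dwell(seconds).
- kinematics.solve_ik(position, orientation): joint angles nearest the present ones, or None.
- get_obs(): the state.
- vision.read_camera(name): name is "scene" or "top" or "wrist"; returns a dict with "frame" (480x640x3 uint8, red, green, blue), "intrinsics" (3x3 intrinsics, pixels), "view" (4x4, takes a point from world to camera coordinates). Camera axes: x right, y down, z forward; pixel columns grow to the right and rows downward; lengths in m; the calibration is good to about 2 mm. A picture is of the moment at which its call begins. There is no depth.
A pose or a line that the arm cannot do raises bot.IKError and nothing moves.
- hand_in(): hands the job in, once; it reports no verdict.
The state is a dict: "time_s": time; "joint_pos": joint angles; "joint_vel": joint speeds; "joint_efforts": joint torques, N m; "position": TCP position; "orientation": TCP orientation; "wrist_force": force on the tool from outside, world axes, zero at the start; "ft_torque": the same for the moment, N m; "gripper_width": finger opening in m.
Only numpy, scipy, OpenCV 4.12 (cv2) and the standard library are available. Lean on these libraries where they do the work, as an engineer would, in place of code of your own. Each camera call takes 0.05 s, during which the arm holds its last target.

## Task

The open junction box for the layout's lighting stands on the wiring spot (white outline) of the board. Without lifting it off the board, slide it across to stand inside the yellow outline of the closing spot, then take the blue cover by its grip bar, set it on the box, press until it snaps fully home, and keep pressing: finish while still pushing down firmly on the cover, with the box inside the yellow outline. Leave the other things on the table where they are.

Things in the scene. Friction and masses are not known exactly. Their poses are not given: they have to be found in the camera images.
- board: dark brown wooden board fixed flat on the table, 125 x 270 x 6 mm (x, y, z); origin at the centre of its underside, y along its length, its top 6 mm up
- closing_spot: closing spot on the board: steel-coloured square inside a yellow outline, 84 mm square inside the outline, 96 mm outside, under 1 mm thick; origin at its centre on the board's top, axes parallel to the board's. Which end of the board it lies on varies
- wiring_spot: wiring spot, where the box stands at first: dark square inside a white outline of the same size, 140 mm from the closing spot along the board; origin at its centre on the board's top
- junction_box: open-topped grey plastic box, 64 x 64 x 40 mm, about 0.25 kg, walls 3 mm, loose on the board; origin at the centre of its underside, z up. Plain walls on its +-y sides (grip there, 64 mm wide); windows with orange catches in its +-x walls
- box_centre (a point): centre of the junction box, half-way up (20 mm above its underside), same axes
- box_mouth (a point): centre of the box's open mouth (58 mm square inside), at rim height, 40 mm above the underside. Below it two orange sprung catches (rollers 10 mm thick, 24 mm long in y) at x = +-23.5 mm, 27 mm above the underside, give way outward as the cover's legs are pressed past them
- cover: blue cover, 64 x 64 mm, 49 mm high in all, 0.05 kg, loose, standing upright on its two snap legs on the table; origin at the centre of its underside (the foot of the legs, which stand at x = +-16.5 mm), z up; plate from 23 to 27 mm above the origin. It fits either of the two ways round that bring its x axis parallel to the box's x axis
- cover_plate (a point): centre of the underside of the cover's plate. Guide lips along the +-y edges reach 12 mm below it and enter the box's mouth with 2 mm play. Legs resting on the catches, it is about 12 mm above the box's rim; pressing takes a force rising to 10 to 20 N that drops suddenly at the snap; fully home it lies on the rim (cover's origin 17 mm above the box's underside)
- cover_bar (a point): centre of the cover's grip bar (12 mm wide in x, 42 mm long in y, 22 mm high), which stands on the plate: 38 mm above the cover's origin, bar top 49 mm above it. Fingers closed across x on the bar can bear on the plate beside it

How it is judged:
By the outcome, as a careful person would: the job done as asked, in the order asked, and still so for the second after the job is handed in, while the arm keeps its last pose, push and grip.
It also fails if it takes over 54 s, if anything falls off the work surface, if the arm or the gripper's body presses on something with over 40 N, if the wrist force passes 120 N, or if a joint passes its speed limit or range.

## Working session

There is one attempt and no reset: what is moved stays moved. The work goes in short steps, each a Python script; the robot and the scene stay as the last script left them, time stands still between calls to the robot, and variables do not carry over. Pictures are saved under pics/ and viewed, and the job is handed in when it is done.

```bash
mkdir -p pics; ls; python3 - <<'E'
from workcell import *
import cv2
from workcell import bot, hand, kinematics, get_obs, vision
o=get_obs();print(o)
for n in ("scene","top","wrist"):
    c=vision.read_camera(n);cv2.imwrite(f"pics/{n}0.png",c["frame"][:,:,::-1]);print(n,c["intrinsics"].tolist(),c["view"].round(4).tolist())
E
```

```text
pics
{'time_s': 0.0, 'joint_pos': array([ 1.10956730e+00,  3.53642754e-01,  1.63412999e+00,  3.46481235e-05,
        1.15518488e+00, -2.37711154e-03]), 'joint_vel': array([-0.00115208, -0.00139084,  0.00210405, -0.00079761,  0.00040154,
        0.00066325]), 'joint_efforts': array([-9.93528702e-04, -6.05264997e+01, -3.42057753e+01, -6.74699277e-05,
        9.64831183e-03, -1.18053893e-05]), 'position': array([0.27660431, 0.55996344, 0.2475668 ]), 'orientation': array([ 0.68904436, -0.16093576,  0.16069222, -0.68811014]), 'wrist_force': array([-0.16630108, -0.70203119,  0.33557667]), 'ft_torque': array([0.04948103, 0.02171315, 0.03725188]), 'gripper_width': 0.0852835995921858}
scene [[615.8148236698869, 0.0, 310.9123828006063], [0.0, 615.8148236698869, 240.28855353653657], [0.0, 0.0, 1.0]] [[0.4857, -0.8741, 0.0017, -0.2887], [-0.6246, -0.3485, -0.6989, 0.368], [0.6115, 0.3383, -0.7153, 0.612], [0.0, 0.0, 0.0, 1.0]]
top [[486.3453045307349, 0.0, 319.87614182468457], [0.0, 486.3453045307349, 241.44703980612928], [0.0, 0.0, 1.0]] [[0.0083, -0.9999, 0.0114, -0.0187], [-0.9956, -0.0094, -0.0936, 0.552], [0.0937, -0.0105, -0.9955, 0.8504], [0.0, 0.0, 0.0, 1.0]]
wrist [[335.01488064545146, 0.0, 320.7057688549705], [0.0, 335.01488064545146, 241.1728497640626], [0.0, 0.0, 1.0]] [[0.4433, 0.8964, -0.0015, -0.6243], [0.8479, -0.4188, 0.3251, -0.0423], [0.2908, -0.1454, -0.9457, 0.3811], [0.0, 0.0, 0.0, 1.0]]
```

View pics/scene0.png

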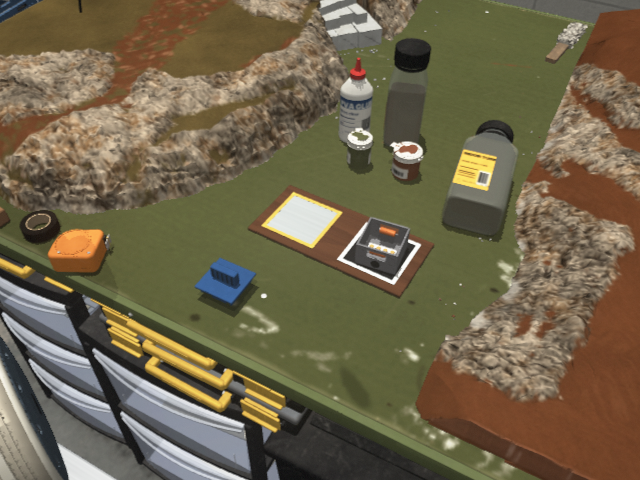

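View pics/top0.png

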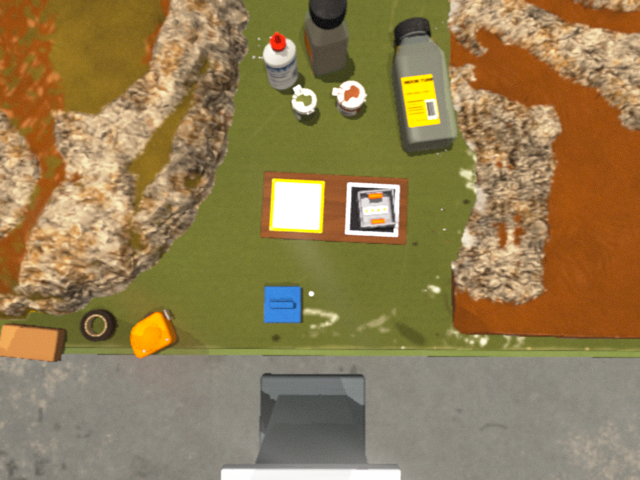

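The top view shows the yellow spot at about (297,205), the white spot at (373,209) with the box on it, slightly turned, and the cover at (283,304) with its bar lying along y. Next I measure these.

```bash
cat > h.py <<'E'
import numpy as np, cv2
from workcell import bot, hand, kinematics, get_obs, vision, hand_in
def ray(c,px,z):
    K=c["intrinsics"];V=c["view"];R=V[:3,:3];t=V[:3,3]
    o=-R.T@t;d=R.T@np.linalg.solve(K,np.array([px[0],px[1],1.]))
    return o+d*(z-o[2])/d[2]
def proj(c,p):
    q=c["view"]@np.append(p,1.);q=c["intrinsics"]@q[:3];return q[:2]/q[2]
def quat(yaw):
    """tool y down, tool z (jaw axis) at yaw in world"""
    from scipy.spatial.transform import Rotation as R
    z=np.array([np.cos(yaw),np.sin(yaw),0]);y=np.array([0,0,-1.]);x=np.cross(y,z)
    return R.from_matrix(np.stack([x,y,z],1)).as_quat()
def rect(c,mask,z):
    cs,_=cv2.findContours(mask.astype(np.uint8),cv2.RETR_EXTERNAL,cv2.CHAIN_APPROX_NONE)
    k=max(cs,key=cv2.contourArea)[:,0,:].astype(float)
    P=np.array([ray(c,p,z)[:2] for p in k])
    r=cv2.minAreaRect((P*1000).astype(np.float32))
    return r
E
python3 - <<'E'
from h import *
for n in ("top","scene"):
    c=vision.read_camera(n);f=c["frame"];h=cv2.cvtColor(f,cv2.COLOR_RGB2HSV).astype(int)
    H,S,V=h[...,0],h[...,1],h[...,2]
    roi=np.zeros(H.shape,bool)
    if n=="top": roi[160:335,250:420]=1
    else: roi[175:320,190:440]=1
    yel=(H>20)&(H<35)&(S>150)&(V>150)&roi
    blue=(H>100)&(H<125)&(S>120)&roi
    brown=((H<12)|(H>170))&(S>80)&(V<130)&roi
    white=(S<40)&(V>200)&roi
    for nm,m,z in(("yel",yel,.0065),("blue",blue,.027),("brown",brown,.006),("white",white,.0065)):
        print(n,nm,m.sum(),rect(c,m,z))
    if n=="top":
        # board quad: hull
        cv2.imwrite("pics/topz.png",cv2.resize(f[165:330,255:415,::-1],None,fx=3.6,fy=3.6,interpolation=cv2.INTER_CUBIC))
    else: cv2.imwrite("pics/scenez.png",cv2.resize(f[175:315,185:440,::-1],None,fx=3.1,fy=3.1,interpolation=cv2.INTER_CUBIC))
E
```

```text
top yel 608 ((621.09619140625, 29.65751838684082), (98.88439178466797, 99.17951202392578), 87.494873046875)
top blue 1316 ((439.8799133300781, 52.558387756347656), (63.50935745239258, 64.03208923339844), 0.47936418652534485)
top brown 1 ((641.7311401367188, -101.00091552734375), (0.0, 0.0), 0.0)
top white 3521 ((615.2326049804688, -110.52933502197266), (98.14205932617188, 98.2743148803711), 87.50709533691406)
scene yel 85 ((571.7699584960938, -7.415152072906494), (0.0, 0.0), 0.0)
scene blue 1370 ((438.201904296875, 54.558448791503906), (64.35423278808594, 66.0902099609375), 0.31520354747772217)
scene brown 2418 ((616.5172119140625, -23.267723083496094), (113.27082824707031, 122.75785827636719), 87.2742919921875)
scene white 2457 ((620.5283813476562, 31.3072509765625), (82.7781982421875, 82.5365219116211), 87.51908111572266)
```

```bash
sleep 0
```

```text
(no output)
```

View pics/topz.png

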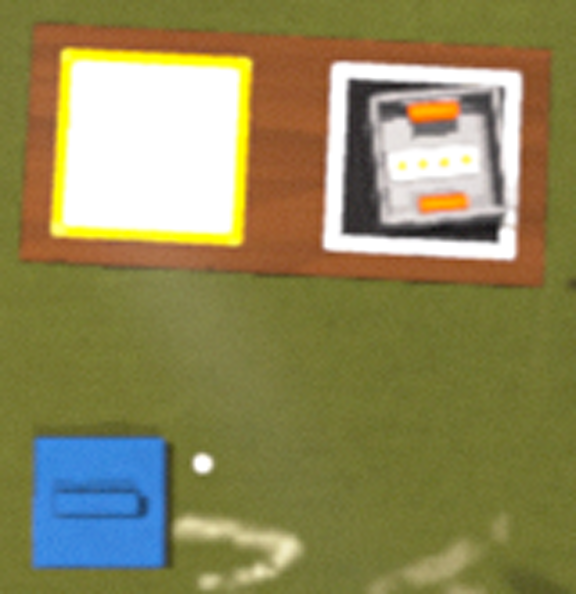

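View pics/scenez.png

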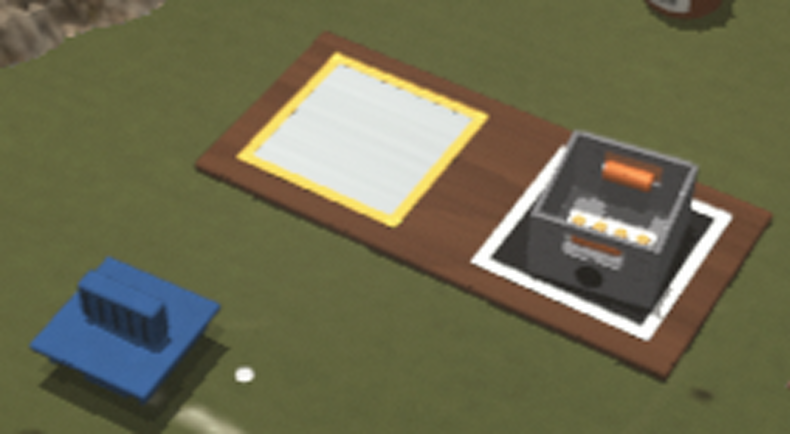

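```bash
python3 - <<'E'
from h import *
c=vision.read_camera("top");f=c["frame"];h=cv2.cvtColor(f,cv2.COLOR_RGB2HSV).astype(int)
m=((h[...,0]<18)&(h[...,1]>170)&(h[...,2]>170));m[:160]=0;m[230:]=0;m[:,:345]=0;m[:,405:]=0
n,l,s,cen=cv2.connectedComponentsWithStats(m.astype(np.uint8))
print(s[1:],cen[1:]);big=[i for i in range(1,n) if s[i,4]>15]
P=[ray(c,cen[i],.0375) for i in big];print("catch",P)
if len(P)==2:
    d=P[0]-P[1];print("mid",(P[0]+P[1])/2,"yaw",np.degrees(np.arctan2(d[1],d[0])),"len",np.linalg.norm(d))
cr=[(370,96),(501,86),(508,213),(383,224)]
Q=np.array([ray(c,(255+u/3.6,165+v/3.6),.046) for u,v in cr]);print("top rim",Q.round(4),Q.mean(0))
c=vision.read_camera("scene")
cr=[(575,133),(694,164),(659,248),(533,214)]
Q=np.array([ray(c,(185+u/3.1,175+v/3.1),.046) for u,v in cr]);print("scene rim",Q.round(4),Q.mean(0))
# bar top from both
E
```

```text
[[368 194  14   5  29]
 [381 194   1   1   1]
 [379 219   5   1   5]
 [372 220   1   1   1]
 [381 221   4   2   4]
 [372 222   3   2   3]] [[373.17241379 196.55172414]
 [381.         194.        ]
 [381.         219.        ]
 [372.         220.        ]
 [382.5        221.75      ]
 [373.         222.66666667]]
catch [array([ 0.63296186, -0.10869321,  0.0375    ])]
top rim [[ 0.6399 -0.0803  0.046 ]
 [ 0.6456 -0.1452  0.046 ]
 [ 0.5823 -0.1482  0.046 ]
 [ 0.5762 -0.0867  0.046 ]] [ 0.6109798  -0.11508223  0.046     ]
scene rim [[ 0.6372 -0.0803  0.046 ]
 [ 0.6456 -0.1401  0.046 ]
 [ 0.586  -0.1475  0.046 ]
 [ 0.5772 -0.0867  0.046 ]] [ 0.61148338 -0.11364623  0.046     ]
```

```bash
python3 - <<'E'
from h import *
for a in (96,-84): print(a,kinematics.solve_ik([.611,-.114,.2],quat(np.radians(a))),kinematics.solve_ik([.621,.03,.032],quat(np.radians(a-8.5))))
for a in (0,180): print(a,kinematics.solve_ik([.439,.0535,.1],quat(np.radians(a))),kinematics.solve_ik([.621,.03,.1],quat(np.radians(a-2.5))))
q=quat(np.radians(-84))
bot.servo_line([.277,.56,.31],velocity=.2)
J=kinematics.solve_ik([.45,.0,.3],q);bot.reach([.45,0.,.3],q)
bot.reach([.611,-.114,.16],q)
o=get_obs();print(o["time_s"],o["position"],o["wrist_force"])
for n in("wrist","top"):
    c=vision.read_camera(n);cv2.imwrite(f"pics/{n}1.png",c["frame"][:,:,::-1])
E
```

```text
96 [-1.86871793e-01  3.95448023e-01  1.68583192e+00 -4.44089210e-16
  1.06031271e+00 -1.86238788e+00] [ 4.58590027e-02  6.12947486e-01  1.77671352e+00 -4.44089210e-16
  7.51931649e-01 -1.48130409e+00]
-84 [-1.86871793e-01  3.95448023e-01  1.68583192e+00 -4.44089210e-16
  1.06031271e+00  1.27920478e+00] [ 4.58590027e-02  6.12947486e-01  1.77671352e+00 -4.44089210e-16
  7.51931649e-01  1.66028856e+00]
0 [ 1.17878114e-01  2.91903246e-01  2.13745306e+00 -4.44089210e-16
  7.12236345e-01  1.17878114e-01] [ 4.58590027e-02  5.16314705e-01  1.75203144e+00 -4.44089210e-16
  8.73246507e-01  8.94922340e-02]
180 None None
3.8667 [ 0.61083122 -0.11333531  0.16063973] [0.19492359 0.2532536  0.48737252]
```

View pics/wrist1.png

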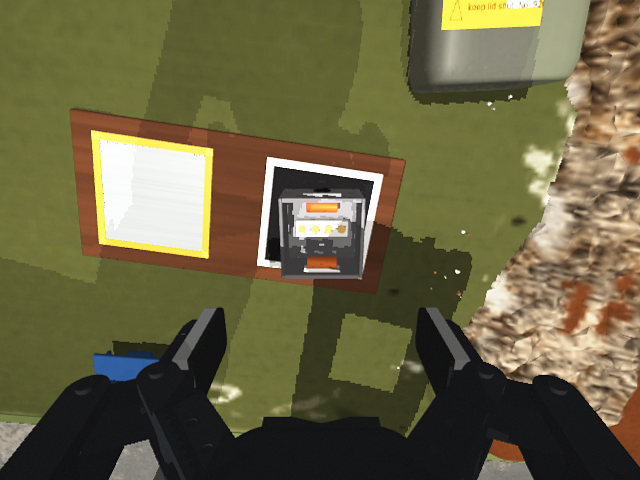

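The wrist view shows the box square to the jaws and centred between the fingers (column ~322). I descend and grip.

```bash
python3 - <<'E'
from h import *
bot.servo_line([.611,-.114,.032],velocity=.1)
o=get_obs();print(o["time_s"],o["position"],o["wrist_force"])
hand.move_gripper(.05,25)
o=get_obs();print(o["time_s"],o["position"],o["wrist_force"],o["gripper_width"])
c=vision.read_camera("scene");cv2.imwrite("pics/scene2.png",cv2.resize(c["frame"][130:330,220:480,::-1],None,fx=3,fy=3))
E
```

```text
5.4 [ 0.61153821 -0.1140998   0.0327071 ] [-0.05968364 -0.58111631 -1.21740868]
5.7333 [ 0.61138851 -0.11399168  0.0326955 ] [-1.48378341  0.28999062  5.63867214] 0.06387587290599968
```

View pics/scene2.png

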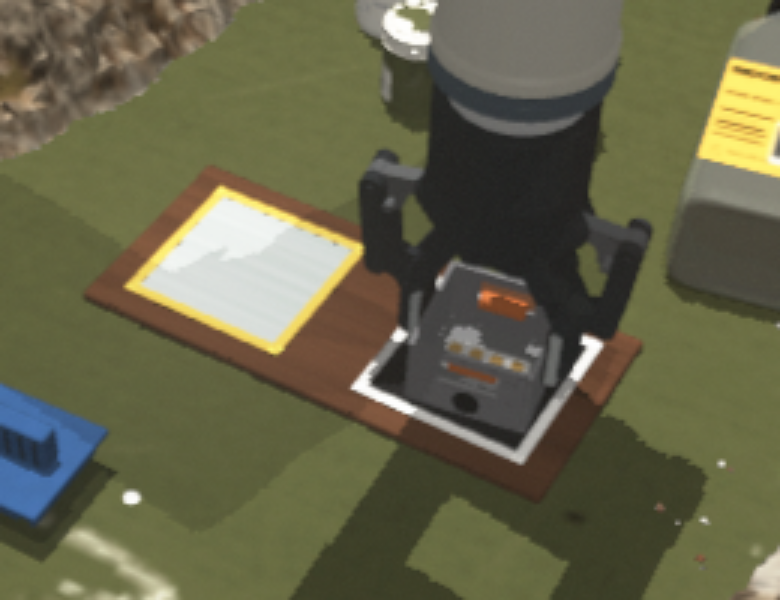

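```bash
python3 - <<'E'
from h import *
a=np.array([.611,-.114]);b=np.array([.621,.0305])
for i,s in enumerate((1/3,2/3,1)):
    p=a+(b-a)*s
    bot.servo_line([*p,.032],quat(np.radians(-84-8.5*s)),velocity=.06)
    o=get_obs();print(o["time_s"],o["position"],o["wrist_force"],o["gripper_width"])
c=vision.read_camera("scene");cv2.imwrite("pics/scene3.png",cv2.resize(c["frame"][130:330,220:480,::-1],None,fx=3,fy=3))
E
```

```text
6.7417 [ 0.61508172 -0.06576934  0.03266919] [-0.27300771 -0.62534592  5.67939095] 0.06328212127697934
7.7 [ 0.6183245  -0.01758087  0.03265873] [ 0.01133762 -1.38218288  5.44135118] 0.06331054456595725
8.6583 [0.62162519 0.03060979 0.03270585] [ 0.36979754 -1.75807312  5.85480692] 0.063742581140132
```

View pics/scene3.png

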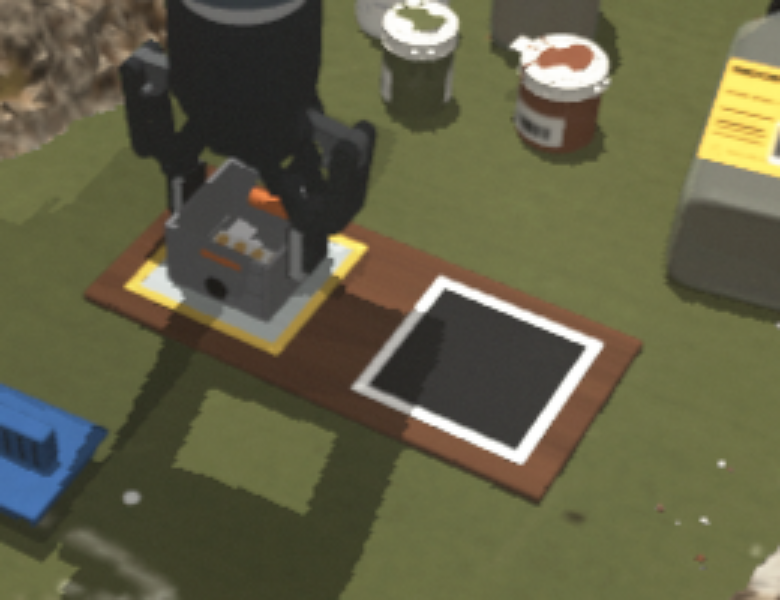

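```bash
python3 - <<'E'
from h import *
print(bot.tcp_to_tips)
hand.move_gripper(.085)
bot.servo_line([.621,.0305,.15],velocity=.15)
print(get_obs()["gripper_width"])
bot.reach([.439,.0535,.16],quat(np.radians(0.4)))
hand.move_gripper(.03,60)
o=get_obs();print(o["time_s"],o["position"],o["wrist_force"],o["gripper_width"],bot.tcp_to_tips)
for n in("wrist","top","scene"):
    c=vision.read_camera(n);cv2.imwrite(f"pics/{n}4.png",c["frame"][:,:,::-1])
    f=c["frame"]
    if n=="top": cv2.imwrite("pics/topz4.png",cv2.resize(f[165:330,255:415,::-1],None,fx=3.6,fy=3.6,interpolation=cv2.INTER_CUBIC))
    if n=="scene": cv2.imwrite("pics/scenez4.png",cv2.resize(f[145:315,185:440,::-1],None,fx=3.1,fy=3.1,interpolation=cv2.INTER_CUBIC))
E
```

```text
0.017
0.08481722832592065
11.95 [0.43901286 0.05348858 0.15999586] [-0.34025184  0.51445265 -0.54218948] 0.030137626929145754 0.017
```

View pics/wrist4.png

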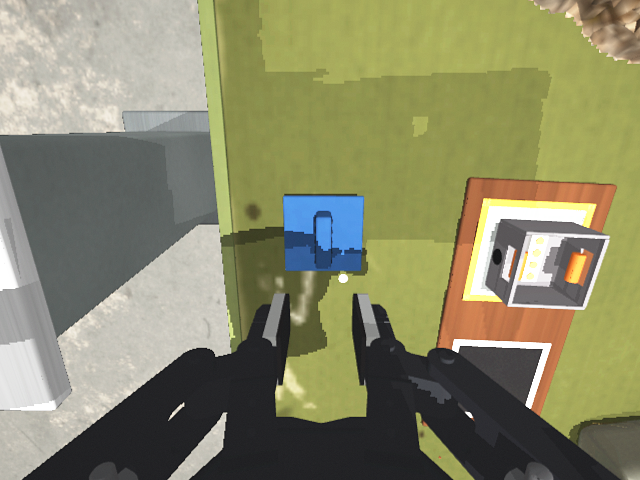

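View pics/topz4.png

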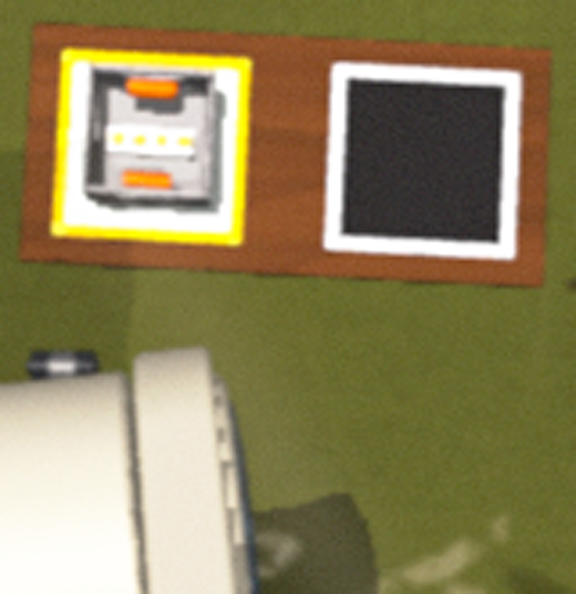

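View pics/scenez4.png

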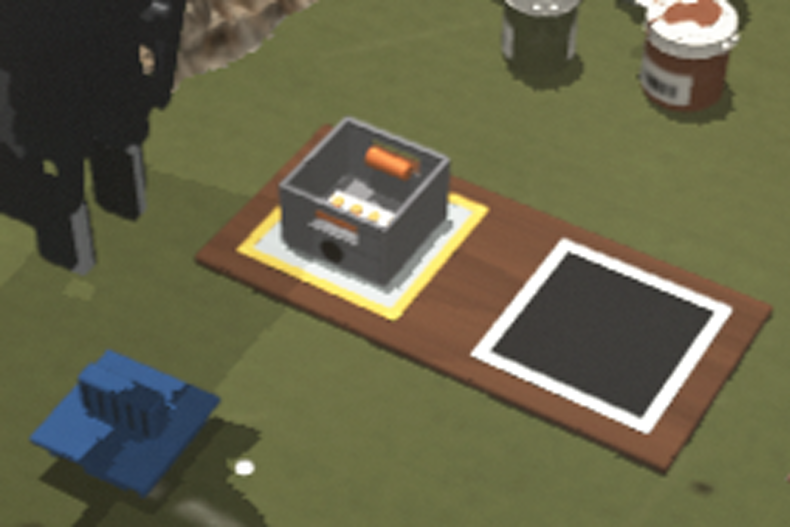

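```bash
python3 - <<'E'
from h import *
def rep(nm,c,cr,z):
    Q=np.array([ray(c,p,z)[:2] for p in cr]);x=(Q[0]+Q[1]-Q[2]-Q[3]);y=(Q[0]+Q[3]-Q[1]-Q[2])
    print(nm,Q.mean(0).round(4),"yaw",np.degrees(np.arctan2(x[1],x[0])).round(2),np.degrees(np.arctan2(-y[0],y[1])).round(2),"sz",np.linalg.norm(x)/2,np.linalg.norm(y)/2)
c=vision.read_camera("top")
rep("box top",c,[(255+u/3.6,165+v/3.6) for u,v in[(90,66),(214,70),(210,200),(85,196)]],.046)
c=vision.read_camera("scene")
rep("box scene",c,[(185+u/3.1,145+v/3.1) for u,v in[(347,118),(450,158),(392,228),(281,183)]],.046)
rep("cover scene",c,[(185+u/3.1,145+v/3.1) for u,v in[(109,350),(219,399),(146,494),(31,437)]],.027)
c=vision.read_camera("wrist")
rep("cover wrist",c,[(363,195),(363.5,271),(285,271),(284,195)],.027)
rep("box wrist",c,[(591,221),(610,236),(590,309),(508,303)],.046)
# bar top corners
rep("bar wrist",c,[(331,212),(331,265),(315,266),(315,212)],.049)
cv2.imwrite("pics/wz.png",cv2.resize(c["frame"][170:330,270:630,::-1],None,fx=2.2,fy=2.2,interpolation=cv2.INTER_CUBIC))
E
```

```text
box top [0.6204 0.0283] yaw -1.22 -1.27 sz 0.06484956882491277 0.0613367766575498
box scene [0.6226 0.0291] yaw -2.22 -1.37 sz 0.05990705848539236 0.06330720268234784
cover scene [0.4387 0.0525] yaw 0.9 -1.13 sz 0.062437680174918526 0.06345134780126678
cover wrist [0.4418 0.0542] yaw 0.38 1.09 sz 0.06384915629019303 0.06463805569162735
box wrist [0.6363 0.0335] yaw 70.37 78.94 sz 0.06973377633484207 0.0433635116963891
bar wrist [0.4409 0.0573] yaw 2.37 0.5 sz 0.011937925837729683 0.042089084536799576
```

View pics/wz.png

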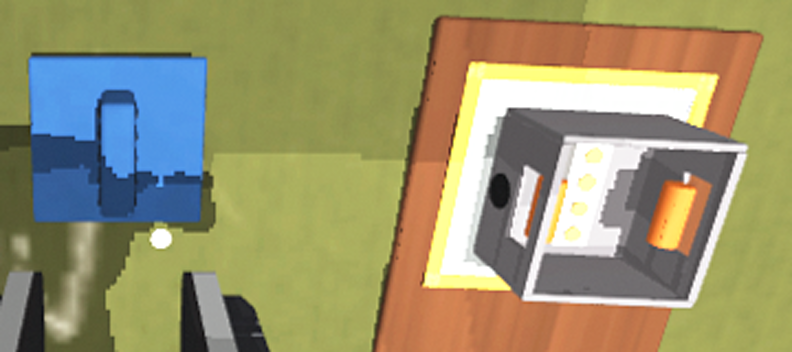

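```bash
python3 - <<'E'
from h import *
q=quat(np.radians(.4))
bot.servo_line([.440,.0545,.075],q,velocity=.12)
bot.servo_line([.440,.0545,.0455],q,velocity=.06)
o=get_obs();print(o["time_s"],o["position"],o["wrist_force"])
hand.move_gripper(.006,70)
o=get_obs();print(o["time_s"],o["position"],o["wrist_force"],o["gripper_width"])
bot.servo_line([.440,.0545,.13],velocity=.1)
o=get_obs();print(o["time_s"],o["position"],o["wrist_force"],o["gripper_width"])
bot.reach([.55,.035,.13],quat(np.radians(-2)))
for n in("wrist","top","scene"):
    c=vision.read_camera(n);cv2.imwrite(f"pics/{n}5.png",c["frame"][:,:,::-1])
E
```

```text
13.75 [0.4398607  0.05447629 0.04525445] [-0.00706174  0.62520986  0.16274689]
14.05 [0.44027426 0.05452226 0.04577698] [-0.31829081  0.38131459  0.50476483] 0.010099245060508816
15.0417 [0.43958159 0.05445471 0.12954308] [ 0.04452113  0.73624183 -0.59182786] 0.010664366799862825
```

View pics/wrist5.png

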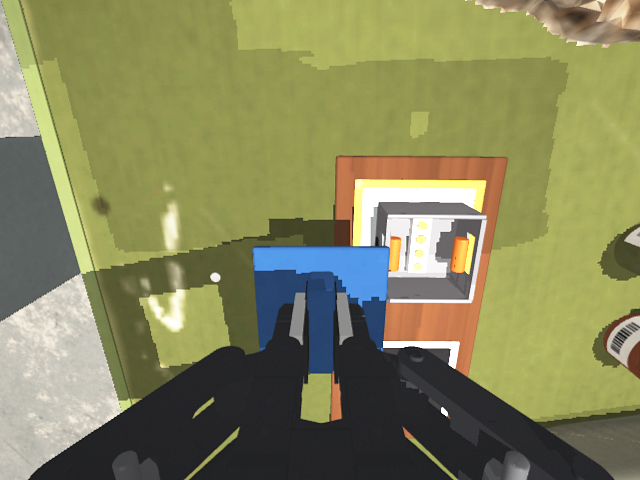

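View pics/scene5.png

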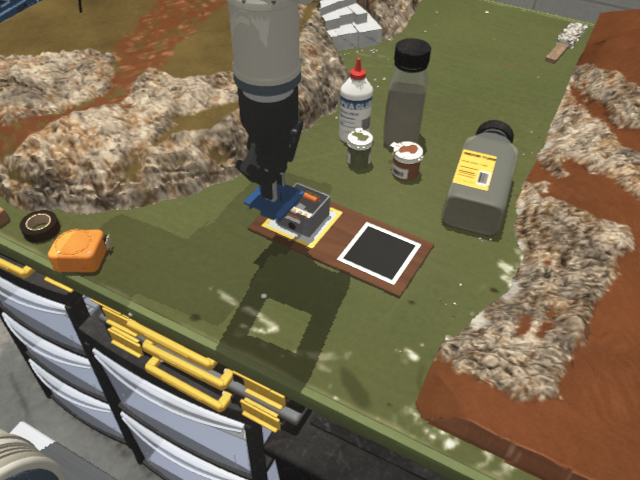

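```bash
python3 - <<'E'
from h import *
c=vision.read_camera("wrist");o=get_obs();print(o["position"])
f=c["frame"]
cv2.imwrite("pics/wz5.png",cv2.resize(f[190:390,240:500,::-1],None,fx=3,fy=3,interpolation=cv2.INTER_CUBIC))
z=o["position"][2]-.0185
for p in[(253,247),(388,247),(386,372),(262,372)]: print("plate",p,ray(c,p,z).round(4))
for p in[(379,213),(486,216),(472,301),(389,301)]: print("rim",p,ray(c,p,.046).round(4))
c=vision.read_camera("scene");f=c["frame"]
cv2.imwrite("pics/sz5.png",cv2.resize(f[165:275,235:355,::-1],None,fx=5,fy=5,interpolation=cv2.INTER_CUBIC))
c=vision.read_camera("top");f=c["frame"]
cv2.imwrite("pics/tz5.png",cv2.resize(f[160:270,250:370,::-1],None,fx=5,fy=5,interpolation=cv2.INTER_CUBIC))
E
```

```text
[0.54870625 0.03515603 0.12964413]
plate (253, 247) [0.5189 0.0678 0.1111]
plate (388, 247) [0.5805 0.0657 0.1111]
plate (386, 372) [ 0.5816 -0.0042  0.1111]
plate (262, 372) [ 0.5165 -0.002   0.1111]
rim (379, 213) [0.587  0.0649 0.046 ]
rim (486, 216) [0.6557 0.0606 0.046 ]
rim (472, 301) [ 0.6536 -0.0009  0.046 ]
rim (389, 301) [0.5953 0.001  0.046 ]
```

View pics/wz5.png

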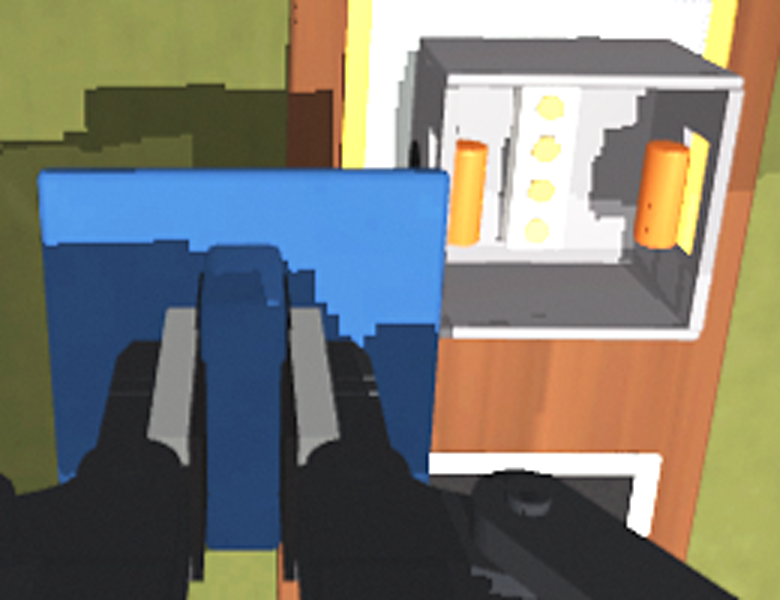

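View pics/sz5.png

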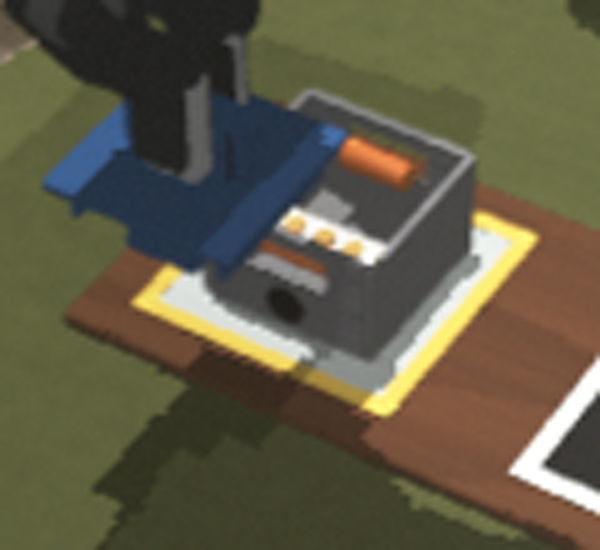

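View pics/tz5.png

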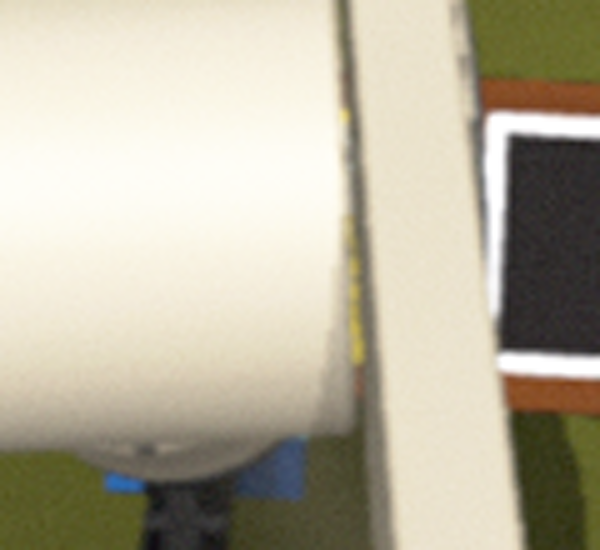

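```bash
python3 - <<'E'
from h import *
def rep(nm,Q):
    x=(Q[0]+Q[1]-Q[2]-Q[3]);y=(Q[0]+Q[3]-Q[1]-Q[2])
    print(nm,Q.mean(0).round(4),"yaw",np.degrees(np.arctan2(x[1],x[0])).round(2),np.degrees(np.arctan2(-y[0],y[1])).round(2),"sz",(np.linalg.norm(x)/2).round(4),(np.linalg.norm(y)/2).round(4))
c=vision.read_camera("wrist");o=get_obs();print(o["position"])
z=o["position"][2]-.0185
g=lambda L,z:np.array([ray(c,(240+u/3,190+v/3),z)[:2] for u,v in L])
rep("plate",g([(447,170),(428,475),(60,475),(40,170)],z))
rep("rim",g([(742,76),(697,338),(438,335),(445,75)],.046))
c=vision.read_camera("scene")
g=lambda L,z:np.array([ray(c,(235+u/5,165+v/5),z)[:2] for u,v in L])
Q=g([(311,90),(475,156),(380,265)],.046);print(Q.round(4))
rep("rim scene",np.vstack([Q,Q[0]+Q[2]-Q[1]]))
Q=g([(345,133),(203,252),(45,183)],z);print(Q.round(4))
E
```

```text
[0.54943771 0.03518908 0.13012853]
plate [0.5498 0.0393] yaw -1.98 -1.89 sz 0.0623 0.0552
rim [0.6253 0.0304] yaw -2.45 -1.01 sz 0.0624 0.0633
[[ 0.6537  0.0585]
 [ 0.6512 -0.003 ]
 [ 0.5927 -0.001 ]]
rim scene [0.6232 0.0287] yaw -1.94 -2.37 sz 0.0585 0.0615
[[0.5755 0.0011]
 [0.5131 0.0108]
 [0.5156 0.0645]]
```

```bash
python3 - <<'E'
from h import *
q=quat(np.radians(-2.2))
bot.servo_line([.6225,.0312,.115],q,velocity=.12)
bot.servo_line([.6225,.0312,.0845],q,velocity=.05)
o=get_obs();print(o["time_s"],o["position"],o["wrist_force"],o["gripper_width"])
c=vision.read_camera("scene");f=c["frame"]
cv2.imwrite("pics/sz6.png",cv2.resize(f[150:270,240:360,::-1],None,fx=5,fy=5,interpolation=cv2.INTER_CUBIC))
c=vision.read_camera("wrist");f=c["frame"]
cv2.imwrite("pics/wz6.png",f[:,:,::-1])
E
```

```text
17.4917 [0.6226059  0.03119832 0.08446584] [ 0.22789304 -0.05424394  0.39189256] 0.01061975390174996
```

View pics/sz6.png

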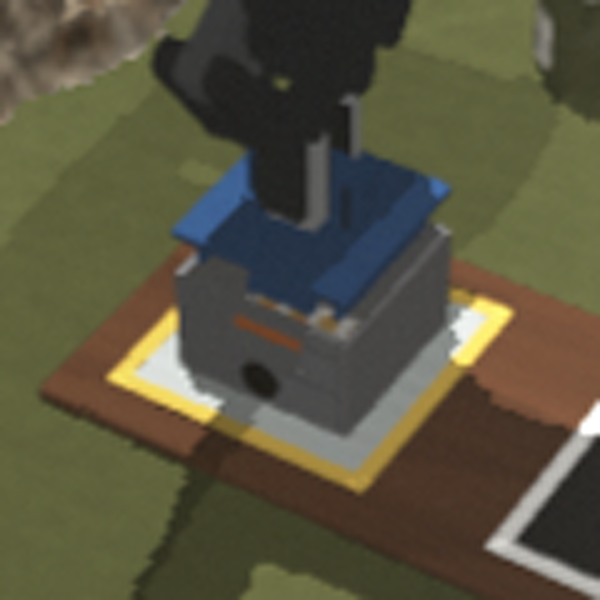

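View pics/wz6.png

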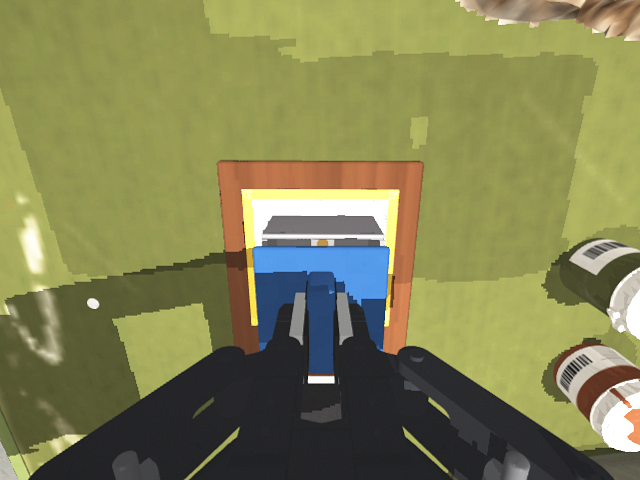

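```bash
python3 - <<'E'
from h import *
c=vision.read_camera("wrist");o=get_obs();f=c["frame"]
z=o["position"][2]-.0185
cv2.imwrite("pics/wz6b.png",cv2.resize(f[205:265,240:400,::-1],None,fx=5,fy=5,interpolation=cv2.INTER_CUBIC))
print("plate",ray(c,(253.5,247),z),ray(c,(388.5,247),z))
print("rim",ray(c,(262,236),.046),ray(c,(385,236),.046))
c=vision.read_camera("scene")
g=lambda u,v,z:ray(c,(240+u/5,150+v/5),z)[:2].round(4)
print("plate",g(173,235,z-.002),g(452,187,z-.001),g(316,292,z-.001))
print("rim",g(176,268,.046),g(452,230,.046),g(350,340,.046))
E
```

```text
plate [0.59351732 0.06391417 0.06637813] [0.65523127 0.06150921 0.06637813]
rim [0.59390188 0.0625283  0.046     ] [0.65736305 0.06005575 0.046     ]
plate [0.5895 0.0613] [ 0.6502 -0.0037] [0.5875 0.0096]
rim [0.594  0.0638] [ 0.6519 -0.0033] [5.92e-01 3.00e-04]
```

View pics/wz6b.png

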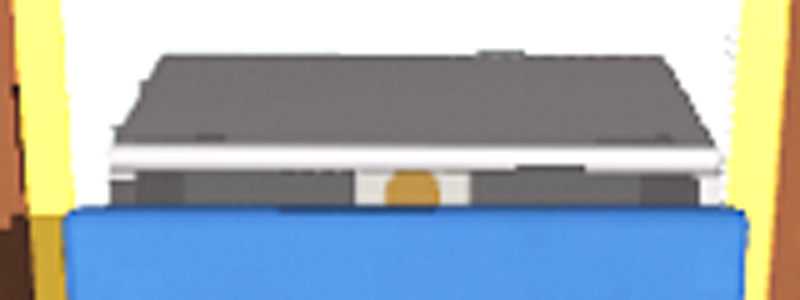

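```bash
python3 - <<'E'
from h import *
q=quat(np.radians(-2.2))
bot.servo_line([.624,.031,.0845],q,velocity=.05)
z=.0845
while z>.0755:
    z-=.0015
    bot.servo_line([.624,.031,z],velocity=.02)
    o=get_obs();print(round(o["time_s"],2),round(z,4),o["position"].round(4),o["wrist_force"].round(1),o["ft_torque"].round(2))
    if o["wrist_force"][2]>12 or np.abs(o["wrist_force"][:2]).max()>6: break
c=vision.read_camera("scene");f=c["frame"]
cv2.imwrite("pics/sz7.png",cv2.resize(f[150:270,240:360,::-1],None,fx=5,fy=5,interpolation=cv2.INTER_CUBIC))
E
```

```text
18.19 0.083 [0.6239 0.031  0.0828] [-1.   0.6 -0.9] [ 0.02 -0.01 -0.04]
18.44 0.0815 [0.6239 0.031  0.0814] [-0.1  0.9  0.8] [0.01 0.02 0.02]
18.69 0.08 [0.624  0.031  0.0804] [-1.7  0.9  4.5] [-0.    0.36  0.05]
18.94 0.0785 [0.6243 0.0311 0.0795] [-2.2 -0.   9.3] [-0.02  0.52  0.  ]
19.19 0.077 [0.6245 0.0311 0.0783] [-4.3  0.2 11.8] [-0.02  0.62  0.05]
19.44 0.0755 [0.6243 0.0311 0.0766] [-3.1  0.1 10.3] [0.02 0.51 0.  ]
```

View pics/sz7.png

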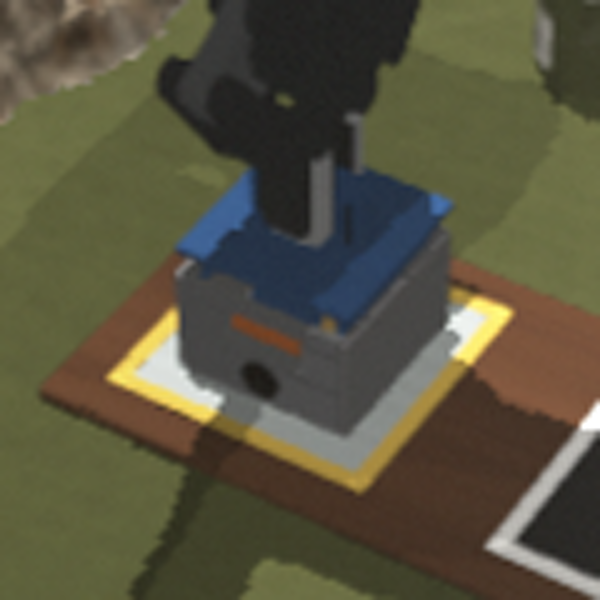

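```bash
python3 - <<'E'
from h import *
z=.0755;x=.6233
while z>.064:
    z-=.001
    bot.servo_line([x,.031,z],velocity=.02)
    o=get_obs();print(round(o["time_s"],2),round(z,4),o["position"].round(4),o["wrist_force"].round(1),o["ft_torque"].round(2),o["gripper_width"].round(4))
    if o["wrist_force"][2]>28 or np.abs(o["wrist_force"][:2]).max()>8: break
c=vision.read_camera("scene");f=c["frame"]
cv2.imwrite("pics/sz8.png",cv2.resize(f[150:270,240:360,::-1],None,fx=5,fy=5,interpolation=cv2.INTER_CUBIC))
E
```

```text
Traceback (most recent call last):
AttributeError: 'float' object has no attribute 'round'
```

```bash
python3 - <<'E'
from h import *
z=.0745;x=.6233
while z>.064:
    o=get_obs();print(round(o["time_s"],2),round(z,4),o["position"].round(4),o["wrist_force"].round(1),o["ft_torque"].round(2),round(o["gripper_width"],4))
    if o["wrist_force"][2]>28 or np.abs(o["wrist_force"][:2]).max()>8: break
    z-=.001
    bot.servo_line([x,.031,z],velocity=.02)
c=vision.read_camera("scene");f=c["frame"]
cv2.imwrite("pics/sz8.png",cv2.resize(f[150:270,240:360,::-1],None,fx=5,fy=5,interpolation=cv2.INTER_CUBIC))
E
```

```text
19.74 0.0745 [0.624  0.0311 0.0755] [-1.5  0.1  7.6] [ 0.02  0.38 -0.06] 0.0106
19.99 0.0735 [0.6238 0.0311 0.0742] [-2.1  0.1  6. ] [ 0.09  0.18 -0.03] 0.0103
20.24 0.0725 [0.6236 0.0311 0.0728] [-0.6  0.7  1.7] [ 0.13  0.07 -0.04] 0.0104
20.49 0.0715 [0.6232 0.031  0.0711] [ 1.2  1.1 -1.7] [ 0.06 -0.13 -0.02] 0.0101
20.74 0.0705 [0.6228 0.0309 0.0699] [-0.7  0.9 -3.1] [0.03 0.03 0.05] 0.0106
20.99 0.0695 [0.623  0.031  0.0692] [ 0.3  0.1 -3.5] [-0.   -0.05  0.06] 0.0099
21.24 0.0685 [0.6234 0.031  0.0689] [-1.1 -0.1  2.4] [0.01 0.38 0.01] 0.0104
21.49 0.0675 [0.6234 0.031  0.0688] [-4.4 -0.1 12.3] [-0.08  0.96 -0.06] 0.0106
21.74 0.0665 [0.6234 0.031  0.0688] [-7.8 -0.6 22.7] [-0.07  1.58 -0.02] 0.0103
21.99 0.0655 [0.6235 0.031  0.0687] [-12.    0.1  32.4] [-0.07  2.23  0.01] 0.0103
```

View pics/sz8.png

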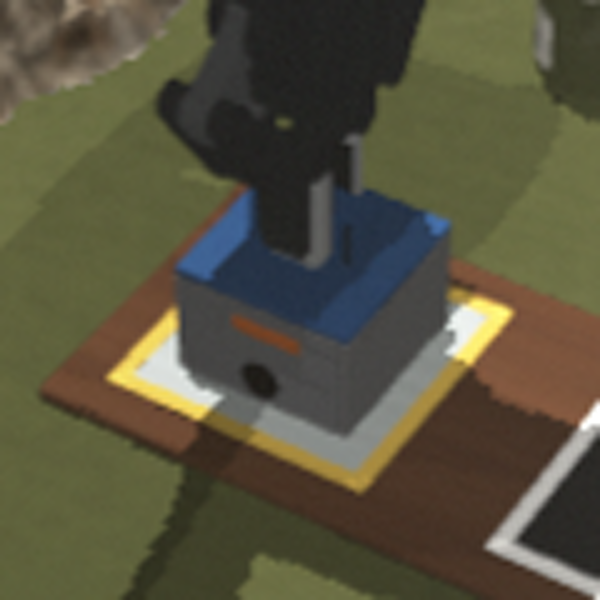

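The force dropped at the snap and the cover stopped at TCP z 0.0687 (expected 0.0686). It sits flush on the rim, and I'm now pressing with 32 N. I'll trim off some of the sideways load, then check that it stays steady.

```bash
python3 - <<'E'
from h import *
bot.servo_line([.6222,.031,.0656],velocity=.02)
for i in range(4):
    o=get_obs();print(round(o["time_s"],2),o["position"].round(4),o["wrist_force"].round(1),o["ft_torque"].round(2)); bot.dwell(.4)
for n in("scene","wrist"):
    c=vision.read_camera(n);f=c["frame"]
    cv2.imwrite(f"pics/{n}9.png",f[:,:,::-1])
E
```

```text
22.29 [0.6234 0.031  0.0688] [-7.9 -0.4 26.5] [-0.1   1.46  0.04]
22.69 [0.6234 0.031  0.0687] [-8.2 -1.  26.9] [-0.08  1.53 -0.01]
23.09 [0.6234 0.031  0.0688] [-6.9 -0.3 27.2] [-0.13  1.48 -0.02]
23.49 [0.6234 0.031  0.0687] [-8.  -0.8 27.1] [-0.07  1.43 -0.02]
```

View pics/wrist9.png

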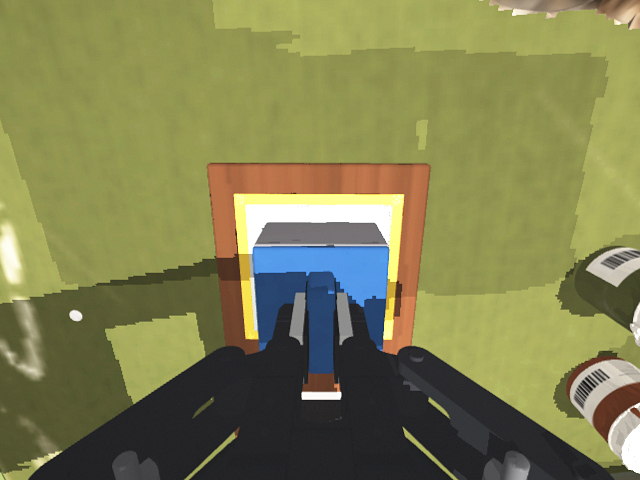

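View pics/scene9.png

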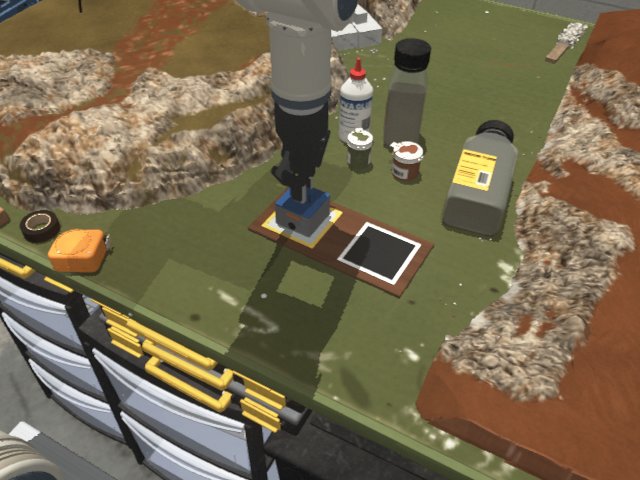

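The wrist view shows the cover's edge (row 247) flush on the rim and the box well inside the yellow frame (columns ~236 to 403). The push is steady at 27 N, so I hand in.

```bash
python3 - <<'E'
from h import *
hand_in()
E
```

```text
the job is handed in; nothing more can be done
```

The box stands closed inside the yellow outline, and I handed the job in at about 23.9 s with the arm still pushing down on the cover.

- **Slide:** I gripped the box by its plain ±y walls and slid it to the closing spot with a constant 5–6 N downward push, so it stayed on the board.
- **Cover:** I took the cover by its grip bar and set it on the catches. I pressed until the force, which peaked around 12 N, fell away at the snap.

**Last checks:**
- **Fully home:** the tool stopped at z = 0.0687 m, against 0.0686 m expected, and the scene and wrist views show the cover flush on the rim.
- **Push:** it held steady at about 27 N downward for more than a second before I handed in.
- **Position:** the wrist view shows the box inside the yellow outline. The other objects on the table look unmoved in the scene view.

**Disagreements:**
- **Box position:** the cameras differed on the box's x by up to about 5 mm (0.620 to 0.625 m). I used 0.624 m to set the cover on and eased it back slightly while pressing.
- **Sideways load:** about 8 N in x remains with the push, but nothing slid.

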